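Pack the tin bus repair into the oak job tray

ROBOT

A 6-joint arm with a two-finger parallel gripper is mounted at the origin on the work surface. World frame = base frame: x ahead of the robot, y to its left, z up, the work surface at z = 0. Lengths are in mm, angles in rad, forces in N, time in s.
With the tool pointing down it reaches from about 275 to 1000 mm from the base axis. Payload 8.4 kg.
Tool frame: the origin (TCP) lies midway between the tips of the shut fingers; the grasp point (between the pads) lies 19 mm behind it (r.grip_point_offset is the distance from the TCP to the grasp point, in mm); z points along the fingers, y is the line along which they close (so a half turn about z gives the same grasp; the last joint's range is limited). The gripper opens to 85 mm and grips with 20 to 120 N. Pads are 22 mm wide; open, the fingers measure 114 mm over their backs; the gripper's body (76 mm by 85 mm) begins 54 mm behind the grasp point. The pads swing forward as they close: fully open they stand 13 mm farther back than shut.
Start: joints at [-1.314, 0.353, 1.633, -0, 1.155, -0.002], TCP at [159.949, -604.189, 231.281] pointing down, gripper open.
Joint ranges: [-2.63, 2.63], [-0.92, 2.1], [0.06, 2.66], [-1.3, 4.44], [0, 2.69], [-3.02, 3.02]. Speed limits (rad/s): [2.22, 2.22, 2.79, 3.14, 3.14, 3.14].

INTERFACE

Orientations are given as [roll, pitch, yaw] about the fixed x, y, z axes, in that order (R = Rz(yaw) Ry(pitch) Rx(roll)).
In Python, from rig import r gives the robot as it stands. The module is installed in compiled form; this text tells all that it offers.
- The arm moves only by the shell command python3 -m creep 'ROWS' [FORCE]. ROWS is text: rows parted by semicolons, each of 7 numbers parted by spaces: the turn, a rotation vector about the tool's x, y, z in degrees, then the shift along the tool's x, y, z in m, then the closure in counts, from 0 (fully open) to 255 (shut). A call has 1 to 8 rows; each row is the pose to reach, as a shift and turn from the pose commanded when the call began, along the tool's axes at that moment; what a row does not reach only later rows make up. A row lasts 1/8 s, in which the tool goes at most 62.5 mm and 10.7 degrees, less where a joint would pass 70% of its speed; a pose out of reach is approached as far as the arm can. A call with a gripper value outside its range is refused whole. The fingers move at their own pace and stop on an object; FORCE is the grip in N (left out, the last holds). Time passes only in rows, so rows that repeat a pose let the fingers close. It gives the time, the measured TCP pose, the force, the opening and the grip force at its end, in the units of the state.
- r.sense(): the state, without advancing time (a new reading comes with each control period).
- r.grab_frame(name): name is "side" or "top" or "wrist"; returns a dict with "img" (420x560x3 uint8, red, green, blue), "range_z" (420x560 float32, mm along the optical axis (not along the pixel's ray), 0 where there is no reading), "K" (3x3 intrinsics, pixels), "D" ([k1, k2, p1, p2, k3] as OpenCV has them; the pictures are not rectified), "world_from_camera" (4x4, takes a point from camera to world coordinates). Camera axes: x right, y up, looking along -z (the intrinsics and any distortion apply to the point x, -y, -z); pixel columns grow to the right and rows downward; lengths in mm; the calibration is good to about 2 mm. A picture is of the moment at which its call begins.
- r.sign_off(): hands the job in; it is judged then, once.
The state is a dict: "clock": time; "qpos": joint angles; "qvel": joint speeds; "joint_efforts": joint torques, N m; "eef_pos": TCP position; "tcp_rot": TCP orientation; "contact_force": force on the tool from outside, world axes, zero at the start; "wrist_torque": the same for the moment, N m; "opening": opening from 0.0 (shut) to 1.0 (fully open); "grasp_force": force on a finger pad.
Only numpy, scipy, OpenCV 4.12 (cv2) and the standard library are available. Lean on these libraries where they do the work, as an engineer would, in place of code of your own. Each camera call takes 0.05 s, during which the arm holds its last target. There are 200 camera calls.

TASK

Pack the tin bus repair into the oak tray: the yellow bus on the yellow lining, the black battery housing on the white, the long copper punch on the green and the short copper punch on the blue. Lay each one centred in its bay, flat on the lining, right way up and lengthwise along the bay, and let go of it. Leave the red battery housing and the steel punch where they are.

Things in the scene. Friction and masses are not known exactly. Their poses are not given: they have to be found in the camera images.
- bus: Yellow tin toy bus shell with wheels, 96 mm long (x), 42 mm wide (y), 48 mm high; flat upright sides from 8 to 36 mm height. Origin: centre of the underside. Loose, about 0.12 kg. Stands or lies loose on the left half of the work surface, long axis within about 0.7 rad of world x.
- housing_black: Black bakelite two-cell battery housing, 60 mm long (x), 34 mm wide (y), 22 mm high: flat-sided to 14 mm height, two rounded cell humps along x above. Origin: centre of the underside. Loose, about 70 g. Stands or lies loose on the left half of the work surface, long axis within about 0.7 rad of world x.
- punch_long: Long copper-coloured rivet punch, 96 mm long, about 0.13 kg. Lies along its own x axis: square 14 x 14 mm shank over the rear 70 % of its length, then a round 9 mm nose towards +x. Origin: centre of the underside, at mid length, where the shank can be gripped across y. Stands or lies loose on the left half of the work surface, long axis within about 0.7 rad of world x.
- punch_short: Short copper-coloured rivet punch, 60 mm long, about 0.08 kg. Lies along its own x axis: square 14 x 14 mm shank over the rear 70 % of its length, then a round 9 mm nose towards +x. Origin: centre of the underside, at mid length, where the shank can be gripped across y. Stands or lies loose on the left half of the work surface, long axis within about 0.7 rad of world x.
- housing_red: Look-alike that does not belong: red bakelite battery housing, shaped as the black one, 60 x 34 x 22 mm. Stands or lies loose on the left half of the work surface, long axis within about 0.7 rad of world x.
- punch_steel: Look-alike that does not belong: grey steel punch, shaped as the long copper one, 96 x 14 x 14 mm. Stands or lies loose on the left half of the work surface, long axis within about 0.7 rad of world x.
- bay_yellow: Bay of the oak tray with yellow lining; fixed, 132 x 94 mm outside, lengthwise along its own x axis. The lining lies 4 mm above the origin (centre of the bay's underside, itself 6 mm above the work surface). Surrounding wooden walls are 4 mm thick and 10 mm high over the underside, so 6 mm above the lining; inside 124 x 86 mm. The four bays stand two by two in one oak tray on the right half of the work surface, all turned alike; their order changes.
- bay_white: Bay of the oak tray with white lining; fixed, 132 x 94 mm outside, lengthwise along its own x axis. The lining lies 4 mm above the origin (centre of the bay's underside, itself 6 mm above the work surface). Surrounding wooden walls are 4 mm thick and 10 mm high over the underside, so 6 mm above the lining; inside 124 x 86 mm.
- bay_green: Bay of the oak tray with green lining; fixed, 132 x 94 mm outside, lengthwise along its own x axis. The lining lies 4 mm above the origin (centre of the bay's underside, itself 6 mm above the work surface). Surrounding wooden walls are 4 mm thick and 10 mm high over the underside, so 6 mm above the lining; inside 124 x 86 mm.
- bay_blue: Bay of the oak tray with blue lining; fixed, 132 x 94 mm outside, lengthwise along its own x axis. The lining lies 4 mm above the origin (centre of the bay's underside, itself 6 mm above the work surface). Surrounding wooden walls are 4 mm thick and 10 mm high over the underside, so 6 mm above the lining; inside 124 x 86 mm.
Mind the look-alikes: they are no part of the job. Leave any pink, purple or turquoise look-alike of the bus alone.

How it is judged (in metres and radians):
At the end, for the whole second after the job is handed in: Each of the four in its own bay: within 15 mm of the bay centre, under 3 mm above the lining, upright within 0.12 rad, long axis within 0.26 rad of the bay's (either way round), at rest and released. Red housing and steel punch within 15 mm of their start (horizontal distance between bus and bay_yellow below 0.015 m and z of bus in the frame of bay_yellow below 0.007 m and angle between each of bus, housing_black, punch_long, punch_short's own z axis and vertical below 0.12 rad and angle between the x axis of bus and the x axis of bay_yellow, either way round below 0.26 rad and linear speed of each of bus, housing_black, punch_long, punch_short below 0.01 m/s and angular speed of each of bus, housing_black, punch_long, punch_short below 0.1 rad/s and horizontal distance between housing_black and bay_white below 0.015 m and z of housing_black in the frame of bay_white below 0.007 m and angle between the x axis of housing_black and the x axis of bay_white, either way round below 0.26 rad and horizontal distance between punch_long and bay_green below 0.015 m and z of punch_long in the frame of bay_green below 0.007 m and angle between the x axis of punch_long and the x axis of bay_green, either way round below 0.26 rad and horizontal distance between punch_short and bay_blue below 0.015 m and z of punch_short in the frame of bay_blue below 0.007 m and angle between the x axis of punch_short and the x axis of bay_blue, either way round below 0.26 rad and distance of each of housing_red, punch_steel from where it was at the start of the episode below 0.015 m); the robot touches nothing.
It fails at once if a look-alike (red housing or steel punch) was moved more than 15 mm (distance of any of housing_red, punch_steel from where it was at the start of the episode above 0.015 m).
It also fails if it takes over 144 s, if anything falls off the work surface, if the arm or the gripper's body presses on something with over 40 N, if the wrist force passes 120 N, or if a joint passes its speed limit or range.

## Working session

There is one attempt and no reset: what is moved stays moved. The work goes in short steps, Python scripts to look and compute and a shell command to move; the robot and the scene stay as the last step left them, time stands still between calls to the robot, and variables do not carry over. Pictures are saved under pics/ and viewed, at most 14 in all, crops included, and the job is handed in when it is done.

```bash
mkdir -p pics; cat > h.py <<'E'
import numpy as np, cv2
from rig import r
def grab(n,save=None):
    f=r.grab_frame(n)
    if save: cv2.imwrite('pics/'+save,f['img'][:,:,::-1])
    return f
def cloud(f):
    """world points for all pixels using range"""
    h,w=f['range_z'].shape
    u,v=np.meshgrid(np.arange(w),np.arange(h))
    p=cv2.undistortPoints(np.stack([u,v],-1).reshape(-1,1,2).astype(np.float64),np.array(f['K'],float),np.array(f['D'],float)).reshape(h,w,2)
    z=f['range_z'].astype(float)
    c=np.stack([p[...,0]*z,-p[...,1]*z,-z,np.ones_like(z)],-1)
    P=(c@np.array(f['world_from_camera']).T)[...,:3]
    P[z==0]=np.nan
    return P
E
python3 - <<'E'
from h import *
f=grab('top','top1.png');g=grab('side','side1.png')
print(f['K'],f['world_from_camera'],f['D']);print(r.sense())
P=cloud(f);print(P[::60,::80].round())
E
```

```text
[[513.36443868   0.         285.56878582]
 [  0.         513.36443868 210.40258653]
 [  0.           0.           1.        ]] [[ 1.79775965e-02  9.90152742e-01 -1.38832105e-01  4.36405457e+02]
 [-9.99836424e-01  1.75280809e-02 -4.45990771e-03  2.97182540e+01]
 [-1.98252947e-03  1.38889574e-01  9.90305890e-01  1.00656218e+03]
 [ 0.00000000e+00  0.00000000e+00  0.00000000e+00  1.00000000e+00]] [-0.04374374  0.          0.          0.          0.        ]
{'clock': 0.1, 'qpos': array([-1.31438229e+00,  3.53570355e-01,  1.63406941e+00, -8.19517603e-06,
        1.15519475e+00, -2.36409529e-03]), 'qvel': array([ 5.42250674e-04, -1.81501101e-03, -1.95901884e-03,  7.43828245e-04,
       -2.78762314e-05, -3.65970013e-04]), 'joint_efforts': array([ 6.71801899e-04, -6.06358194e+01, -3.42820394e+01,  2.36421988e-05,
        3.97198397e-03, -2.70555525e-06]), 'eef_pos': array([ 159.84716282, -603.76774417,  230.63795399]), 'tcp_rot': array([-3.14035078e+00,  4.55754299e-06,  2.58781450e-01]), 'contact_force': array([ 0.12201863, -0.40487269, -0.62164085]), 'wrist_torque': array([ 0.0329947 ,  0.
[... 1202 characters left out ...]
0e+02  2.800e+02  1.000e+00]
  [ 5.170e+02  1.230e+02 -3.000e+00]
  [ 5.200e+02 -3.400e+01  1.000e+00]
  [ 5.220e+02 -1.900e+02  1.100e+01]
  [ 5.250e+02 -3.510e+02  0.000e+00]]

 [[ 3.900e+02  5.940e+02 -3.000e+00]
  [ 3.940e+02  4.320e+02  1.000e+00]
  [ 3.980e+02  2.750e+02 -1.000e+00]
  [ 4.010e+02  1.190e+02 -1.000e+00]
  [ 4.040e+02 -3.600e+01 -1.000e+00]
  [ 4.060e+02 -1.900e+02  5.000e+00]
  [ 4.080e+02 -3.470e+02 -1.000e+00]]

 [[ 2.750e+02  5.820e+02 -0.000e+00]
  [ 2.800e+02  4.240e+02 -0.000e+00]
  [ 2.840e+02  2.690e+02  2.000e+00]
  [ 2.870e+02  1.160e+02 -0.000e+00]
  [ 2.910e+02 -3.700e+01  2.000e+00]
  [ 2.930e+02 -1.890e+02  3.000e+00]
  [ 2.940e+02 -3.440e+02  1.000e+00]]]
```

View pics/top1.png

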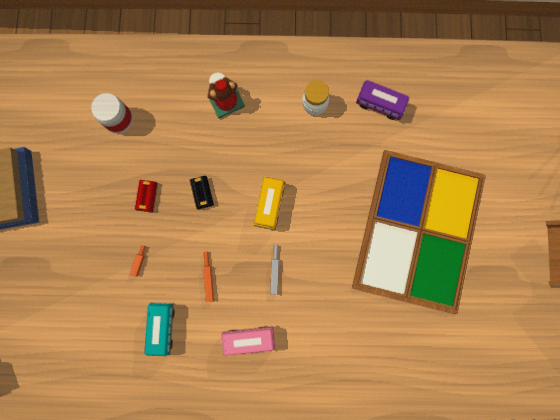

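View pics/side1.png

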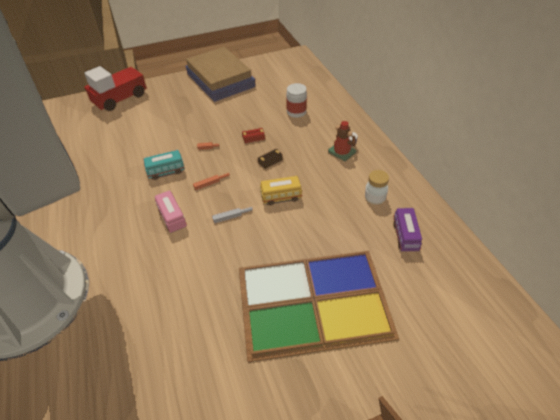

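```bash
cat >> h.py <<'E'
def onplane(f,uv,z):
    T=np.array(f['world_from_camera'])
    p=cv2.undistortPoints(np.array(uv,float).reshape(-1,1,2),np.array(f['K'],float),np.array(f['D'],float)).reshape(-1,2)
    d=np.c_[p[:,0],-p[:,1],-np.ones(len(p))]@T[:3,:3].T
    return T[:3,3]+d*((z-T[2,3])/d[:,2])[:,None]
def rect(f,mask,z):
    m=cv2.morphologyEx(mask.astype(np.uint8),cv2.MORPH_CLOSE,np.ones((5,5)))
    cs,_=cv2.findContours(m,cv2.RETR_EXTERNAL,cv2.CHAIN_APPROX_NONE)
    c=max(cs,key=cv2.contourArea).reshape(-1,2)
    w=onplane(f,c,z)[:,:2]
    (x,y),(a,b),t=cv2.minAreaRect(w.astype(np.float32))
    if a<b: a,b,t=b,a,t+90
    t=(t+90)%180-90
    return np.round([x,y,a,b,np.radians(t)],3), c.mean(0).round()
E
python3 - <<'E'
from h import *
f=grab('top')
H=cv2.cvtColor(f['img'],cv2.COLOR_RGB2HSV).astype(int);h,s,v=[H[...,i] for i in range(3)]
P=cloud(f)
def box(c,R=40):
    m=np.zeros(h.shape,bool);m[c[1]-R:c[1]+R,c[0]-R:c[0]+R]=1;return m
yel=(h>20)&(h<32)&(s>200)&(v>120)
cop=(h<14)&(s>180)&(v>110)
for n,m,z in [('bay_y',yel&box((453,203)),10),('bay_w',(s<50)&(v>150)&box((389,258)),10),('bay_g',(h>45)&(h<85)&(s>120)&box((438,270)),10),('bay_b',(h>105)&(h<130)&(s>150)&box((404,190)),10),
 ('bus',(yel|((s<60)&(v>150)))&box((270,203)),40),('blk',(v<60)&box((202,192),22),14),('long',cop&box((208,276),32),12),('short',cop&box((138,262),22),12),
 ('red',((h<8)|(h>172))&(s>150)&box((146,196),22),14),('steel',(s<70)&box((275,270),32),12)]:
    try: print(n,*rect(f,m,z),np.nanpercentile(P[m][:,2],[5,50,95]).round())
    except Exception as e: print(n,e,m.sum())
E
```

```text
bay_y [ 5.97320e+02 -2.92367e+02  1.23836e+02  8.48230e+01 -2.30000e-01] [451. 203.] [ 8. 11. 14.]
bay_w [ 4.87974e+02 -1.67994e+02  1.22740e+02  8.38290e+01 -2.30000e-01] [389. 257.] [ 8. 11. 14.]
bay_g [ 4.66542e+02 -2.62012e+02  1.22660e+02  8.38520e+01 -2.29000e-01] [437. 269.] [ 8. 11. 14.]
bay_b [ 6.19322e+02 -1.98534e+02  1.22059e+02  8.32440e+01 -2.31000e-01] [404. 191.] [ 8. 11. 14.]
bus [ 5.87166e+02  6.63760e+01  9.45500e+01  4.13360e+01 -1.78000e-01] [269. 203.] [42. 48. 51.]
blk [6.09260e+02 2.00382e+02 6.18860e+01 3.36330e+01 2.84000e-01] [201. 192.] [12. 21. 24.]
long [4.45258e+02 1.82342e+02 9.42030e+01 1.51900e+01 1.30000e-01] [207. 277.] [ 8. 14. 17.]
short [ 4.73074e+02  3.18407e+02  5.81810e+01  1.55600e+01 -2.72000e-01] [138. 261.] [ 9. 13. 17.]
red [ 6.00515e+02  3.09877e+02  6.03140e+01  3.59190e+01 -9.80000e-02] [146. 196.] [ 7. 20. 24.]
steel [ 4.60824e+02  5.34510e+01  9.41370e+01  1.40050e+01 -1.90000e-02] [275. 270.] [ 9. 14. 17.]
```

```bash
cat > d.py <<'E'
import sys
from h import *
from scipy.spatial.transform import Rotation as R
x,y,z,w=map(float,sys.argv[1:5]); s=r.sense()
A=R.from_euler('xyz',s['tcp_rot']); B=R.from_euler('xyz',[np.pi,0,w])
t=np.degrees((A.inv()*B).as_rotvec()); d=A.inv().apply(np.array([x,y,z])-s['eef_pos'])/1000
print(t.round(2),d.round(4),'dist',np.linalg.norm(d).round(3))
E
python3 d.py 445 182 100 0.13
```

```text
[-0.06  0.    7.38] [ 0.4767 -0.6866  0.1315] dist 0.846
```

```bash
python3 -m creep '0 0 7.4 0.4767 -0.6866 0.13 0;0 0 7.4 0.4767 -0.6866 0.13 0;0 0 7.4 0.4767 -0.6866 0.13 0;0 0 7.4 0.4767 -0.6866 0.13 0;0 0 7.4 0.4767 -0.6866 0.13 0;0 0 7.4 0.4767 -0.6866 0.13 0;0 0 7.4 0.4767 -0.6866 0.13 0;0 0 7.4 0.4767 -0.6866 0.13 0' 40; python3 d.py 445 182 100 0.13
```

```text
clock: 1.15
eef_pos: [328.9, -138.1, 154.4]
tcp_rot: [3.141, -0.001, 0.129]
contact_force: [2.2, -1.9, -0.6]
opening: 0.998
grasp_force: 0.0
[ 0.03 -0.06 -0.06] [ 0.1563 -0.3025  0.0544] dist 0.345
```

```bash
python3 -m creep '0 0 0 0.156 -0.3025 0.054 0;0 0 0 0.156 -0.3025 0.054 0;0 0 0 0.156 -0.3025 0.054 0;0 0 0 0.156 -0.3025 0.054 0;0 0 0 0.156 -0.3025 0.054 0;0 0 0 0.156 -0.3025 0.054 0;0 0 0 0.156 -0.3025 0.054 0;0 0 0 0.156 -0.3025 0.054 0' ; python3 d.py 445 182 100 0.13
python3 - <<'E'
from h import *
f=grab('wrist','w1.png')
H=cv2.cvtColor(f['img'],cv2.COLOR_RGB2HSV).astype(int);h,s,v=[H[...,i] for i in range(3)]
print(*rect(f,(h<14)&(s>180)&(v>110),12))
E
```

```text
clock: 2.15
eef_pos: [443.4, 179.8, 100.2]
tcp_rot: [3.141, 0.001, 0.13]
contact_force: [-0.7, -0.6, -0.0]
opening: 0.998
grasp_force: 0.0
[0.03 0.06 0.01] [ 0.0019 -0.002   0.0002] dist 0.003
[574.503 312.621   7.605   3.66   -1.475] [114.   2.]
```

View pics/w1.png

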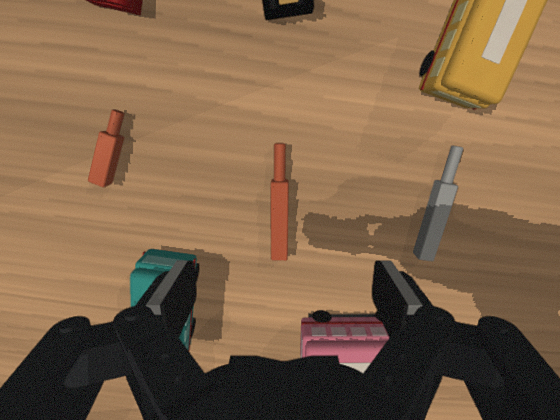

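```bash
python3 -m creep '0 0 0 0.0015 -0.002 0.05 0;0 0 0 0.0015 -0.002 0.09 0;0 0 0 0.0015 -0.002 0.097 0;0 0 0 0.0015 -0.002 0.097 150;0 0 0 0.0015 -0.002 0.097 255;0 0 0 0.0015 -0.002 0.097 255;0 0 0 0.0015 -0.002 0.097 255;0 0 0 0.0015 -0.002 0.097 255' 40; python3 d.py 467 -262 110 -0.23
```

```text
clock: 3.2
eef_pos: [445.7, 182.8, 4.4]
tcp_rot: [-3.141, -0.001, 0.13]
contact_force: [-1.9, -0.7, 9.8]
opening: 0.148
grasp_force: 39.7
[-0.03 -0.06 20.61] [-0.0363  0.4438 -0.1058] dist 0.458
```

```bash
python3 -m creep '0 0 0 0 0 -0.05 255;0 0 0 0 0 -0.1 255;0 0 20.6 -0.036 0.443 -0.1 255;0 0 20.6 -0.036 0.443 -0.1 255;0 0 20.6 -0.036 0.443 -0.1 255;0 0 20.6 -0.036 0.443 -0.1 255;0 0 20.6 -0.036 0.443 -0.1 255;0 0 20.6 -0.036 0.443 -0.1 255'
python3 d.py 467 -262 45 -0.23
```

```text
clock: 4.2
eef_pos: [463.3, -194.1, 103.8]
tcp_rot: [-3.142, -0.001, -0.23]
contact_force: [0.8, 0.4, -1.5]
opening: 0.151
grasp_force: 39.9
[-0.   -0.03  0.  ] [0.0191 0.0653 0.0588] dist 0.09
```

```bash
python3 -m creep '0 0 0 0.019 0.065 0.0 255;0 0 0 0.019 0.065 0 255;0 0 0 0.019 0.065 0 255;0 0 0 0.019 0.065 0.03 255;0 0 0 0.019 0.065 0.06 255;0 0 0 0.019 0.065 0.06 255;0 0 0 0.019 0.065 0.06 255'
python3 d.py 467 -262 15.5 -0.23; python3 - <<'E'
from h import *
grab('wrist','w2.png')
E
```

```text
clock: 5.08
eef_pos: [467.6, -258.9, 44.2]
tcp_rot: [3.142, -0.0, -0.229]
contact_force: [0.7, 0.0, -1.8]
opening: 0.147
grasp_force: 40.0
[ 0.   -0.02  0.08] [0.0001 0.0032 0.0287] dist 0.029
```

View pics/w2.png

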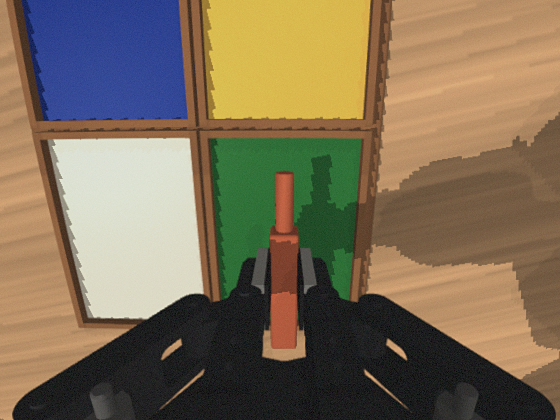

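The punch sits level between the pads at about (285,260), over the green lining and lengthwise. I'll lower and release it.

```bash
python3 -m creep '0 0 0 0 0.003 0.015 255;0 0 0 0 0.003 0.024 255;0 0 0 0 0.003 0.029 255;0 0 0 0 0.003 0.029 255;0 0 0 0 0.003 0.029 170;0 0 0 0 0.003 0.029 150;0 0 0 0 0.003 0.029 150;0 0 0 0 0.003 -0.02 140'
python3 d.py 473 318 110 -0.272
```

```text
clock: 6.12
eef_pos: [464.2, -261.3, 61.1]
tcp_rot: [-3.14, 0.006, -0.23]
contact_force: [0.2, -0.7, 0.0]
opening: 0.451
grasp_force: 0.0
[-0.1   0.37  2.41] [-0.1238 -0.5661 -0.047 ] dist 0.581
```

```bash
python3 -m creep '0 0 0 0 0 -0.045 100;0 0 2.4 -0.124 -0.566 -0.045 0;0 0 2.4 -0.124 -0.566 -0.045 0;0 0 2.4 -0.124 -0.566 -0.045 0;0 0 2.4 -0.124 -0.566 -0.045 0;0 0 2.4 -0.124 -0.566 -0.045 0;0 0 2.4 -0.124 -0.566 -0.045 0;0 0 2.4 -0.124 -0.566 -0.045 0'
python3 d.py 473 318 110 -0.272
```

```text
clock: 7.12
eef_pos: [472.6, 177.1, 108.6]
tcp_rot: [-3.141, -0.001, -0.272]
contact_force: [1.6, -0.6, 0.2]
opening: 0.999
grasp_force: 0.0
[-0.02 -0.03  0.02] [-0.0374 -0.1359 -0.0013] dist 0.141
```

```bash
python3 -m creep '0 0 0 -0.0375 -0.134 0 0;0 0 0 -0.0375 -0.134 0 0;0 0 0 -0.0375 -0.134 0 0;0 0 0 -0.0375 -0.134 0 0;0 0 0 -0.0375 -0.134 0.03 0;0 0 0 -0.0375 -0.134 0.03 0;0 0 0 -0.0375 -0.134 0.03 0'
python3 d.py 473 318 4 -0.272;  python3 - <<'E'
from h import *
grab('wrist','w3.png')
E
```

```text
clock: 8.0
eef_pos: [472.9, 312.9, 79.0]
tcp_rot: [3.141, 0.0, -0.273]
contact_force: [0.6, 0.1, 0.8]
opening: 1.002
grasp_force: 0.0
[ 0.01  0.   -0.07] [-0.0013 -0.0049  0.075 ] dist 0.075
```

View pics/w3.png

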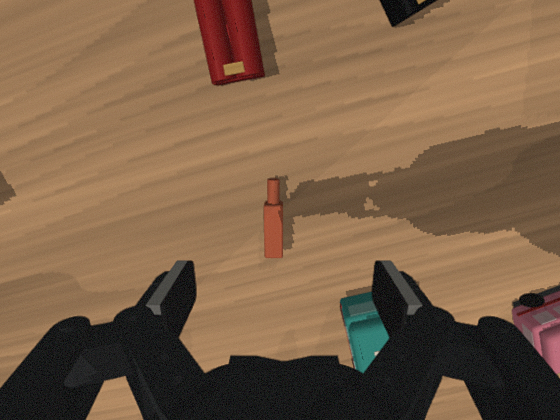

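```bash
python3 -m creep '0 0 0 -0.0015 -0.005 0.04 0;0 0 0 -0.0015 -0.005 0.07 0;0 0 0 -0.0015 -0.005 0.075 100;0 0 0 -0.0015 -0.005 0.075 255;0 0 0 -0.0015 -0.005 0.075 255;0 0 0 -0.0015 -0.005 0.075 255;0 0 0 -0.0015 -0.005 0.075 255' 40
python3 d.py 619 -198 110 -0.23
```

```text
clock: 8.93
eef_pos: [473.2, 319.7, 4.8]
tcp_rot: [-3.14, -0.001, -0.272]
contact_force: [-1.3, -0.8, 8.0]
opening: 0.149
grasp_force: 39.9
[-0.08 -0.08 -2.39] [ 0.2795  0.4595 -0.1055] dist 0.548
```

```bash
python3 -m creep '0 0 0 0 0 -0.05 255;0 0 0 0 0 -0.1 255;0 0 -2.4 0.28 0.46 -0.105 255;0 0 -2.4 0.28 0.46 -0.105 255;0 0 -2.4 0.28 0.46 -0.105 255;0 0 -2.4 0.28 0.46 -0.105 255;0 0 -2.4 0.28 0.46 -0.105 255;0 0 -2.4 0.28 0.46 -0.105 255'
python3 d.py 619 -198 110 -0.23
```

```text
clock: 9.93
eef_pos: [574.8, -43.7, 107.7]
tcp_rot: [-3.141, -0.001, -0.23]
contact_force: [1.3, 0.4, -1.0]
opening: 0.148
grasp_force: 39.3
[-0.01 -0.06  0.01] [ 0.0782  0.1402 -0.0023] dist 0.161
```

```bash
python3 -m creep '0 0 0 0.078 0.14 0 255;0 0 0 0.078 0.14 0 255;0 0 0 0.078 0.14 0 255;0 0 0 0.078 0.14 0 255;0 0 0 0.078 0.14 0.06 255;0 0 0 0.078 0.14 0.06 255;0 0 0 0.078 0.14 0.06 255'
python3 d.py 619 -198 15.5 -0.23
```

```text
clock: 10.8
eef_pos: [618.7, -195.0, 48.3]
tcp_rot: [-3.142, -0.0, -0.229]
contact_force: [-0.4, -0.9, -0.4]
opening: 0.151
grasp_force: 39.4
[-0.   -0.02  0.06] [0.0009 0.0029 0.0328] dist 0.033
```

```bash
python3 -m creep '0 0 0 0.001 0.003 0.018 255;0 0 0 0.001 0.003 0.028 255;0 0 0 0.001 0.003 0.033 255;0 0 0 0.001 0.003 0.033 255;0 0 0 0.001 0.003 0.033 170;0 0 0 0.001 0.003 0.033 150;0 0 0 0.001 0.003 0.033 150;0 0 0 0.001 0.003 -0.02 140'
python3 d.py 609 200 110 0.284
```

```text
clock: 11.8
eef_pos: [615.6, -197.9, 63.5]
tcp_rot: [-3.141, 0.008, -0.23]
contact_force: [1.9, -0.3, 0.5]
opening: 0.451
grasp_force: 0.0
[ -0.16   0.44 -29.45] [-0.0975 -0.3859 -0.0455] dist 0.401
```

```bash
python3 -m creep '0 0 0 0 0 -0.045 100;0 0 -29.5 -0.0975 -0.386 -0.045 0;0 0 -29.5 -0.0975 -0.386 -0.045 0;0 0 -29.5 -0.0975 -0.386 -0.045 0;0 0 -29.5 -0.0975 -0.386 -0.045 0;0 0 -29.5 -0.0975 -0.386 -0.045 0;0 0 -29.5 -0.0975 -0.386 -0.045 0;0 0 -29.5 -0.0975 -0.386 -0.045 0'
python3 d.py 609 200 80 0.284
```

```text
clock: 12.8
eef_pos: [611.3, 202.6, 111.9]
tcp_rot: [-3.141, -0.0, 0.288]
contact_force: [0.4, -0.6, 0.2]
opening: 1.002
grasp_force: 0.0
[-0.03 -0.03  0.22] [-0.003   0.0018  0.0319] dist 0.032
```

```bash
python3 -m creep '0 0 0 -0.003 0.002 0.06 0;0 0 0 -0.003 0.002 0.09 0;0 0 0 -0.003 0.002 0.108 0;0 0 0 -0.003 0.002 0.108 120;0 0 0 -0.003 0.002 0.108 255;0 0 0 -0.003 0.002 0.108 255;0 0 0 -0.003 0.002 0.108 255' 40
python3 d.py 488 -168 110 -0.23
```

```text
clock: 13.68
eef_pos: [610.6, 196.7, 5.7]
tcp_rot: [3.142, -0.003, 0.285]
contact_force: [-0.0, -1.6, 5.5]
opening: 0.382
grasp_force: 40.2
[-0.04 -0.15 29.5 ] [-0.2198  0.3156 -0.1049] dist 0.399
```

```bash
python3 -m creep '0 0 0 0 0 -0.05 255;0 0 0 0 0 -0.1 255;0 0 29.5 -0.22 0.3155 -0.105 255;0 0 29.5 -0.22 0.3155 -0.105 255;0 0 29.5 -0.22 0.3155 -0.105 255;0 0 29.5 -0.22 0.3155 -0.105 255;0 0 29.5 -0.22 0.3155 -0.105 255;0 0 29.5 -0.22 0.3155 -0.105 255'
python3 d.py 488 -168 50 -0.23
```

```text
clock: 14.68
eef_pos: [489.5, -160.9, 109.7]
tcp_rot: [3.141, -0.002, -0.23]
contact_force: [1.4, 0.4, -0.9]
opening: 0.385
grasp_force: 40.5
[ 0.01 -0.1   0.02] [0.0001 0.0073 0.0597] dist 0.06
```

```bash
python3 -m creep '0 0 0 0 0.004 0.03 255;0 0 0 0 0.004 0.06 255;0 0 0 0 0.004 0.06 255;0 0 0 0 0.004 0.06 255'
python3 d.py 488 -168 16 -0.23; python3 - <<'E'
from h import *
grab('wrist','w4.png')
E
```

```text
clock: 15.18
eef_pos: [489.7, -162.9, 49.8]
tcp_rot: [3.142, -0.001, -0.23]
contact_force: [0.2, -0.9, -0.5]
opening: 0.384
grasp_force: 40.5
[ 0.   -0.06  0.03] [-0.0006  0.0053  0.0338] dist 0.034
```

View pics/w4.png

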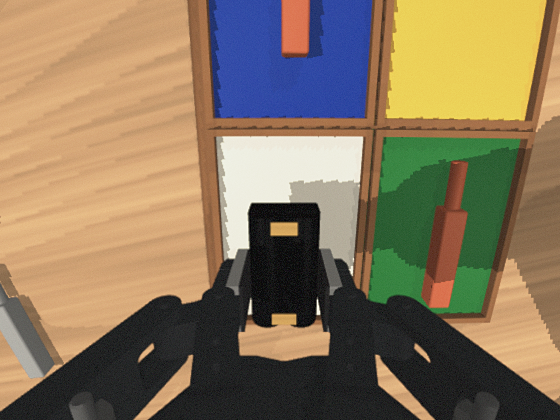

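The black housing is held straight at about (284,265) over the white lining. The long punch lies in green (447,235), slightly turned, and the short one in blue (295,30). I'll lower the housing and release it.

```bash
python3 -m creep '0 0 0 -0.0005 0.005 0.02 255;0 0 0 -0.0005 0.005 0.03 255;0 0 0 -0.0005 0.005 0.034 255;0 0 0 -0.0005 0.005 0.034 255;0 0 0 -0.0005 0.005 0.034 130;0 0 0 -0.0005 0.005 0.034 115;0 0 0 -0.0005 0.005 0.034 115;0 0 0 -0.0005 0.005 -0.02 115'
python3 d.py 587 66 110 -0.178
```

```text
clock: 16.23
eef_pos: [484.8, -166.7, 66.3]
tcp_rot: [-3.141, 0.008, -0.23]
contact_force: [1.4, -0.1, 0.6]
opening: 0.549
grasp_force: 0.0
[-0.06  0.43 -2.97] [ 0.0462 -0.2499 -0.0439] dist 0.258
```

```bash
python3 -m creep '0 0 0 0 0 -0.045 60;0 0 -3 0.046 -0.25 -0.045 0;0 0 -3 0.046 -0.25 -0.045 0;0 0 -3 0.046 -0.25 -0.045 0;0 0 -3 0.046 -0.25 -0.045 0;0 0 -3 0.046 -0.25 -0.045 0;0 0 -3 0.046 -0.25 -0.045 0;0 0 -3 0.046 -0.25 -0.045 0'
python3 d.py 587 66 6 -0.178;python3 - <<'E'
from h import *
grab('wrist','w5.png')
E
```

```text
clock: 17.23
eef_pos: [588.5, 64.0, 113.6]
tcp_rot: [3.141, 0.001, -0.179]
contact_force: [0.1, -0.4, 0.1]
opening: 1.003
grasp_force: 0.0
[ 0.03  0.05 -0.04] [-0.0017 -0.0018  0.1076] dist 0.108
```

View pics/w5.png

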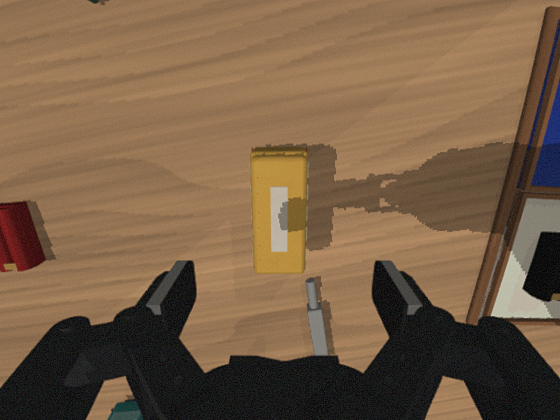

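The bus is at (279,212), straight and between the fingers. The steel punch (315,315) is clear of them. Next comes the grasp.

```bash
python3 -m creep '0 0 0 -0.0017 -0.002 0.06 0;0 0 0 -0.0017 -0.002 0.09 0;0 0 0 -0.0017 -0.002 0.106 0;0 0 0 -0.0017 -0.002 0.106 100;0 0 0 -0.0017 -0.002 0.106 255;0 0 0 -0.0017 -0.002 0.106 255;0 0 0 -0.0017 -0.002 0.106 255' 40
python3 d.py 597.3 -292.4 120 -0.23
```

```text
clock: 18.15
eef_pos: [589.1, 67.6, 9.3]
tcp_rot: [-3.141, -0.003, -0.177]
contact_force: [-1.3, -1.0, 7.2]
opening: 0.482
grasp_force: 42.0
[-0.04 -0.14  3.01] [ 0.0719  0.3528 -0.1107] dist 0.377
```

```bash
python3 -m creep '0 0 0 0 0 -0.05 255;0 0 0 0 0 -0.11 255;0 0 3 0.072 0.353 -0.11 255;0 0 3 0.072 0.353 -0.11 255;0 0 3 0.072 0.353 -0.11 255;0 0 3 0.072 0.353 -0.11 255;0 0 3 0.072 0.353 -0.11 255;0 0 3 0.072 0.353 -0.11 255'
python3 d.py 597.3 -292.4 50 -0.23
```

```text
clock: 19.15
eef_pos: [596.2, -295.2, 118.4]
tcp_rot: [3.141, -0.001, -0.231]
contact_force: [0.2, 0.5, -1.6]
opening: 0.482
grasp_force: 41.7
[ 0.02 -0.05 -0.05] [ 0.0004 -0.003   0.0684] dist 0.068
```

```bash
python3 -m creep '0 0 0 0.0005 -0.003 0.05 255;0 0 0 0.0005 -0.003 0.07 255;0 0 0 0.0005 -0.003 0.07 255;0 0 0 0.0005 -0.003 0.07 255'
python3 d.py 597.3 -292.4 20 -0.23; python3 - <<'E'
from h import *
grab('wrist','w6.png')
E
```

```text
clock: 19.65
eef_pos: [598.6, -289.5, 49.2]
tcp_rot: [3.141, -0.002, -0.229]
contact_force: [-0.2, -0.1, -1.3]
opening: 0.482
grasp_force: 41.6
[ 0.02 -0.09  0.06] [-0.0006  0.0031  0.0292] dist 0.029
```

View pics/w6.png

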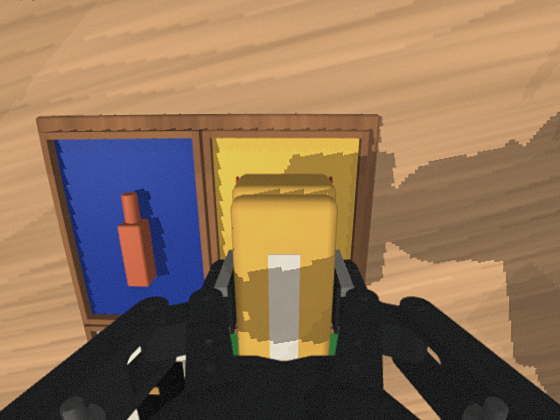

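The bus is held straight at about (284,265), over the yellow bay. I'll lower it and release.

```bash
python3 -m creep '0 0 0 -0.0005 0.003 0.018 255;0 0 0 -0.0005 0.003 0.026 255;0 0 0 -0.0005 0.003 0.03 255;0 0 0 -0.0005 0.003 0.03 255;0 0 0 -0.0005 0.003 0.03 110;0 0 0 -0.0005 0.003 0.03 90;0 0 0 -0.0005 0.003 0.03 90;0 0 0 -0.0005 0.003 -0.04 90'
python3 d.py 480 -480 200 -0.23
```

```text
clock: 20.7
eef_pos: [592.9, -290.9, 75.7]
tcp_rot: [-3.139, 0.01, -0.23]
contact_force: [0.7, 0.4, 0.1]
opening: 0.642
grasp_force: 0.0
[-0.13  0.57  0.01] [-0.0681  0.2096 -0.1241] dist 0.253
```

```bash
python3 -m creep '0 0 0 0 0 -0.06 90;0 0 0 0 0 -0.12 90;0 0 0 -0.068 0.21 -0.12 0;0 0 0 -0.068 0.21 -0.12 0;0 0 0 -0.068 0.21 -0.12 0;0 0 0 -0.068 0.21 -0.12 0;0 0 0 -0.068 0.21 -0.12 0;0 0 0 -0.068 0.21 -0.12 0'
python3 - <<'E'
from h import *
f=grab('top','top2.png');P=cloud(f)
H=cv2.cvtColor(f['img'],cv2.COLOR_RGB2HSV).astype(int);h,s,v=[H[...,i] for i in range(3)]
def box(c,R=40):
    m=np.zeros(h.shape,bool);m[c[1]-R:c[1]+R,c[0]-R:c[0]+R]=1;return m
cop=(h<14)&(s>180)&(v>110)
for n,m,z in [('bus -> 597 -292',(P[...,2]>40)&box((453,203),45),58),('blk 488 -168',(v<60)&box((389,258),22),24),('long 467 -262',cop&box((438,270),32),22),('short 619 -198',cop&box((404,190),28),22),
 ('red',((h<8)|(h>172))&(s>150)&box((146,196),22),14),('steel',(s<70)&box((275,270),32),12)]:
    print(n,*rect(f,m,z),np.nanpercentile(P[m][:,2],[5,50,95]).round())
E
```

```text
clock: 21.7
eef_pos: [482.5, -481.1, 200.0]
tcp_rot: [-3.141, 0.0, -0.23]
contact_force: [0.5, -0.4, 0.2]
opening: 0.997
grasp_force: 0.0
bus -> 597 -292 [ 5.92399e+02 -2.88547e+02  9.75410e+01  4.61720e+01 -2.34000e-01] [457. 201.] [44. 58. 61.]
blk 488 -168 [ 4.88955e+02 -1.67554e+02  5.81990e+01  3.39810e+01 -2.30000e-01] [391. 256.] [23. 31. 34.]
long 467 -262 [ 4.65666e+02 -2.62851e+02  9.36800e+01  1.50330e+01 -2.33000e-01] [440. 270.] [20. 24. 27.]
short 619 -198 [ 6.17185e+02 -1.98988e+02  5.71130e+01  1.36820e+01 -2.31000e-01] [405. 192.] [19. 24. 27.]
red [ 6.00480e+02  3.09796e+02  6.03120e+01  3.60730e+01 -9.50000e-02] [146. 196.] [ 6. 20. 24.]
steel [ 4.60824e+02  5.34510e+01  9.41370e+01  1.40050e+01 -1.90000e-02] [275. 270.] [ 9. 14. 17.]
```

View pics/top2.png

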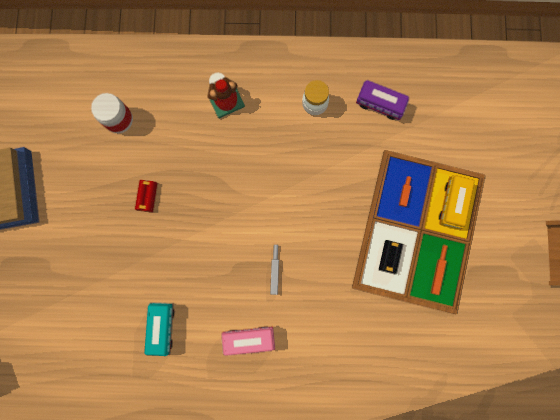

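All four items lie centred and aligned in their bays: bus (458,201), black housing (391,256), long punch (440,270), short punch (405,192). The heights fit lying flat, and the look-alikes have not moved.

```bash
python3 -c "from rig import r; print(r.sign_off())"
```

```text
the job is handed in; nothing more can be done
None
```

I packed all four pieces into their own bays and handed the job in after about 22 s of robot time; in the last top view each was within about 6 mm of its bay centre, and the red housing and steel punch had not moved (the hand-in call reported no verdict).

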